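Make up two hydraulic service kits

ROBOT

A 6-joint arm with a two-finger parallel gripper is mounted at the origin on the work surface. World frame = base frame: x ahead of the robot, y to its left, z up, the work surface at z = 0. Lengths are in mm, angles in rad, forces in N, time in s.
With the tool pointing down it reaches from about 350 to 975 mm from the base axis. Payload 7.1 kg.
Tool frame: the origin (TCP) lies at the very end of the fingers, on their centre line; the grasp point (between the pads) lies 19 mm behind it; x points along the fingers, y is the direction in which the jaws open and shut, and the axes are right-handed (so a half turn about x gives the same grasp; the last joint's range is limited). The gripper opens to 88 mm and grips with 3 to 60 N. Pads are 20 mm wide; open, the fingers measure 115 mm over their backs; the gripper's body (75 mm by 178 mm) begins 61 mm behind the grasp point.
Start: joints at [1.141, 0.423, 1.63, -0, 1.089, -0.019], TCP at [249.557, 572.997, 222.675] pointing down, gripper open.
Joint ranges: [-3, 3], [-0.9, 2.11], [0.09, 2.58], [-1.31, 4.45], [0.11, 2.69], [-2.54, 2.54]. Speed limits (rad/s): [2.39, 2.39, 3.01, 3.14, 3.14, 3.14].

INTERFACE

Orientations are given as a rotation vector (axis times angle).
In Python, from workcell import ctrl gives the robot as it stands. The module is installed in compiled form; this text tells all that it offers.
- The arm moves only by the tool carry_out, never from a script. Its argument "commands" is a list of rows, each a list of 6 numbers: the shift along the tool's x, y, z in m, then the turn, a rotation vector about the tool's x, y, z in degrees. In form: [[tx, ty, tz, rx, ry, rz], ...]. A call has 1 to 8 rows; each row shifts and turns the pose as measured when the row begins, along the tool's axes as they then stand; what a row does not reach is not made up. A row lasts 1/8 s, in which the tool goes at most 62.5 mm and 10.7 degrees, less where a joint would pass 70% of its speed; a pose out of reach is approached as far as the arm can. A call with a gripper value outside its range is refused whole. "grip" is the closure, from 0 (fully open) to 1 (shut), set as the call begins (left out, the last holds). The fingers move at their own pace and stop on an object; the grip force is fixed at half the most. Time passes only in rows, so rows that do not move let the fingers close. It gives the time, the measured TCP pose, the force and the opening at its end, in the units of the state.
- ctrl.get_obs(): the state, without advancing time (a new reading comes with each control period).
- ctrl.get_image(name): name is "scene" or "side" or "wrist"; returns a dict with "pixels" (384x512x3 uint8, blue, green, red), "intrinsics" (3x3 intrinsics, pixels), "rvec" (rotation vector, rad) and "tvec" (3), from world to camera coordinates, as OpenCV has them. Camera axes: x right, y down, z forward; pixel columns grow to the right and rows downward; lengths in mm; the calibration is good to about 2 mm. The wrist camera is an equidistant fisheye: a pixel r from the principal point sees the ray r / f radians off the axis. A picture is of the moment at which its call begins. There is no depth.
- ctrl.close_job(): hands the job in, once; it reports no verdict.
The state is a dict: "t": time; "qpos": joint angles; "qvel": joint speeds; "joint_torque": joint torques, N m; "ee_pos": TCP position; "orientation": TCP orientation; "ft_force": force on the tool from outside, world axes, zero at the start; "moment": the same for the moment, N m; "width": finger opening in mm.
Only numpy, scipy, OpenCV 4.12 (cv2) and the standard library are available. Lean on these libraries where they do the work, as an engineer would, in place of code of your own. Each camera call takes 0.05 s, during which the arm holds its last target. There are 200 camera calls.

TASK

Make up the two service kits from the stock on the bench: the steel-cased gauge and the brass coupling go in the blue tray, the black-cased gauge and the green coil in the orange tray. In each tray the gauge stands in the compartment with the white pad and the other part in the bare compartment, all upright and flat on the tray floor. Leave the steel coupling and the black coil standing where they are, and do not tip any part over.

Things in the scene. Friction and masses are not known exactly. Their poses are not given: they have to be found in the camera images.
- steel_gauge_mid (a point): pressure gauge standing dial up on its quick-connector, bright steel case, white dial on top. 60 mm tall: round case 50 mm diameter from 22 mm to 60 mm above its foot, round foot 40 mm diameter below. Point: on the axis, half-way up (30 mm above the foot); z along the axis, up. 250 g.
- black_gauge_mid (a point): pressure gauge standing dial up on its quick-connector, black case, white dial on top. 60 mm tall: round case 50 mm diameter from 22 mm to 60 mm above its foot, round foot 40 mm diameter below. Point: on the axis, half-way up (30 mm above the foot); z along the axis, up. 250 g.
- brass_coupling_mid (a point): hydraulic quick coupling standing upright, yellow brass. 60 mm tall: round sleeve 40 mm diameter from the foot to 40 mm up, then a hexagon 33 mm over its corners, then a 20 mm nipple on top. Point: on the axis, half-way up (30 mm above the foot); z up. 220 g.
- steel_coupling_mid (a point): hydraulic quick coupling standing upright, silver steel. 60 mm tall: round sleeve 40 mm diameter from the foot to 40 mm up, then a hexagon 33 mm over its corners, then a 20 mm nipple on top. Point: on the axis, half-way up (30 mm above the foot); z up. Not needed: stays where it is.
- green_coil_mid (a point): solenoid coil standing upright, green block. Footprint 56 mm along its x, 42 mm along its y: a square block 42 x 42 mm and 46 mm tall (centred 7 mm to -x of the point) with a grey plug socket 28 mm wide sticking out 14 mm at its +x end; a thin steel stem on top makes it 60 mm tall. Grip it across y (42 mm). Point: middle of the footprint, half-way up (30 mm above the foot); z up. 240 g.
- black_coil_mid (a point): solenoid coil standing upright, black block. Footprint 56 mm along its x, 42 mm along its y: a square block 42 x 42 mm and 46 mm tall (centred 7 mm to -x of the point) with a grey plug socket 28 mm wide sticking out 14 mm at its +x end; a thin steel stem on top makes it 60 mm tall. Grip it across y (42 mm). Point: middle of the footprint, half-way up (30 mm above the foot); z up. Not needed: stays where it is.
- blue_tray: blue kit tray, fixed to the bench, 84 mm (x) by 164 mm (y), floor 4 mm thick, low rims and divider 4 mm thick whose tops are 10 mm above the bench. Origin: centre of its underside, on the bench. Two compartments, each 76 x 76 mm inside: the one with the white pad is centred at y = +40 mm, the bare blue one at y = -40 mm, both at x = 0; both floors are level, 4 mm above the bench.
- orange_tray: orange kit tray, fixed to the bench, 84 mm (x) by 164 mm (y), floor 4 mm thick, low rims and divider 4 mm thick whose tops are 10 mm above the bench. Origin: centre of its underside, on the bench. Two compartments, each 76 x 76 mm inside: the one with the white pad is centred at y = +40 mm, the bare orange one at y = -40 mm, both at x = 0; both floors are level, 4 mm above the bench.

How it is judged:
By the outcome, as a careful person would: the job done as asked, in the order asked, and still so for the second after the job is handed in, with the robot touching nothing.
It also fails if it takes over 136 s, if anything falls off the work surface, if the arm or the gripper's body presses on something with over 40 N, if the wrist force passes 120 N, or if a joint passes its speed limit or range.

## Working session

There is one attempt and no reset: what is moved stays moved. The work goes in short steps, Python scripts to look and compute and a tool call to move; the robot and the scene stay as the last step left them, time stands still between calls to the robot, and variables do not carry over. Pictures are saved under pics/ and viewed, about 12 in all and at most 16, crops included, and the job is handed in when it is done.

Besides the shell and the picture viewer there is one more tool, called after ">>>" by a JSON object that holds its "op" and its "data". carry_out: Moves the arm, as the interface text tells. Its arguments: {"type":"object","properties":{"commands":{"type":"array"},"grip":{"type":"number"}},"required":["commands"]}

```bash
mkdir -p pics; python3 - <<'E'
from workcell import ctrl
import cv2,pickle
d={}
for n in ("scene","side","wrist"):
    d[n]=ctrl.get_image(n); cv2.imwrite(f"pics/a_{n}.png",d[n]["pixels"])
    print(n,d[n]["intrinsics"],d[n]["rvec"],d[n]["tvec"])
pickle.dump(d,open("a.pkl","wb"))
print(ctrl.get_obs())
E
```

```text
scene [[449.36443962   0.         260.12240032]
 [  0.         449.36443962 185.66725462]
 [  0.           0.           1.        ]] [ 2.02049147  1.24635157 -0.57321585] [-249.04259199 -281.79474061 1396.65962864]
side [[406.34898972   0.         255.78139415]
 [  0.         406.34898972 192.58175648]
 [  0.           0.           1.        ]] [ 2.22529213 -0.19782846  0.07405889] [-535.30440596  115.58998885  844.24834749]
wrist [[297.31863964   0.         257.48415485]
 [  0.         297.31863964 190.62496969]
 [  0.           0.           1.        ]] [-2.408489   -1.57907228 -0.24008251] [-625.7273943   -35.68405294  390.94930289]
{'t': 0.15, 'qpos': array([ 1.14096697e+00,  4.23660275e-01,  1.63048919e+00,  6.70479339e-06,
        1.08860192e+00, -1.89879530e-02]), 'qvel': array([-1.62981046e-03, -3.32208206e-05, -2.56241272e-03, -4.16041765e-04,
       -1.08576900e-03,  4.80554283e-04]), 'joint_torque': array([-1.09416681e-04, -5.44986033e+01, -2.73917878e+01,  6.44234405e-02,
        2.04341981e-02, -4.96528685e-05]), 'ee_pos': array([249.40471292, 572.6204421 , 222.09333451]), 'orientation': array([ 0.32138579,  1.54693053, -0.32316853]), 'ft_force': array([-0.2277825 ,  0.12324348, -0.96725925]), 'moment': array([ 0.01189276,  0.01576248, -0.05923759]), 'width': 87.81001341976501}
```

View pics/a_scene.png

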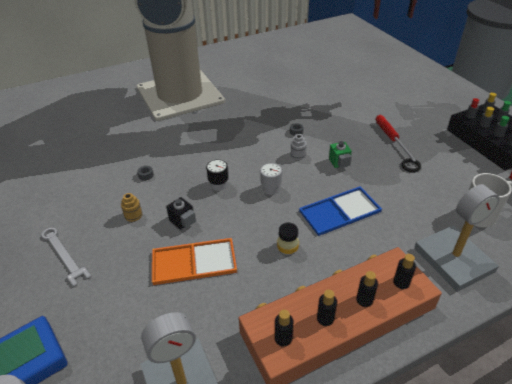

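View pics/a_side.png

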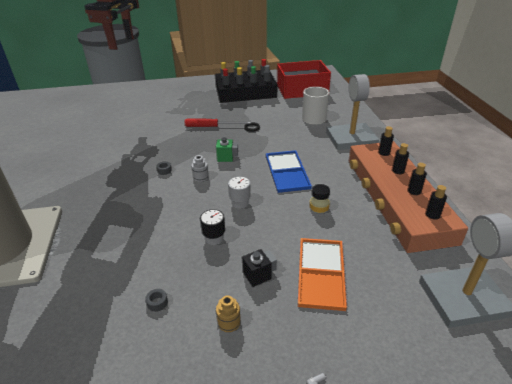

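View pics/a_wrist.png

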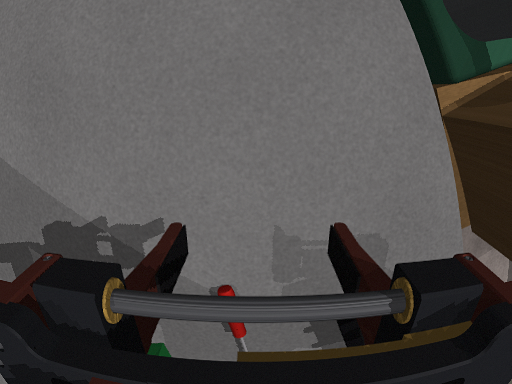

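The scene shows the brass coupling at (132,207), black coil (181,212), black gauge (217,172), steel gauge (271,178), steel coupling (299,146), green coil (341,155), orange tray (195,261) and blue tray (341,210). The side view shows the same parts unoccluded, and the wrist view sees none of them. I'll enlarge crops next.

```bash
cat > h.py <<'E'
import numpy as np,cv2
def ray(im,uv):
    R=cv2.Rodrigues(np.array(im["rvec"],float))[0];t=np.array(im["tvec"],float).ravel();K=im["intrinsics"]
    d=R.T@np.linalg.inv(K)@np.array([uv[0],uv[1],1.]);return -R.T@t,d/np.linalg.norm(d)
def onplane(im,uv,z):
    c,d=ray(im,uv);return c+d*(z-c[2])/d[2]
def fishray(im,uv):
    R=cv2.Rodrigues(np.array(im["rvec"],float))[0];t=np.array(im["tvec"],float).ravel();K=im["intrinsics"]
    p=np.array([uv[0]-K[0,2],uv[1]-K[1,2]])/K[0,0];r=np.linalg.norm(p)+1e-12
    d=R.T@np.r_[p/r*np.sin(r),np.cos(r)];return -R.T@t,d
def fishplane(im,uv,z):
    c,d=fishray(im,uv);return c+d*(z-c[2])/d[2]
E
python3 - <<'E'
import pickle,cv2,numpy as np
from h import *
d=pickle.load(open("a.pkl","rb"))
sc,sd=d["scene"],d["side"]
for n,im in(("scene",sc),("side",sd)):
    hsv=cv2.cvtColor(im["pixels"],cv2.COLOR_BGR2HSV)
    roi=np.zeros(hsv.shape[:2],np.uint8)
    if n=="scene": roi[120:290,110:390]=255
    else: roi[130:335,140:350]=255
    for c,lo,hi in(("blue",(105,120,60),(130,255,255)),("orange",(3,200,120),(14,255,255)),("brass",(14,110,60),(28,255,255)),("green",(50,100,30),(80,255,255)),("white",(0,0,185),(180,60,255))):
        m=cv2.inRange(hsv,lo,hi)&roi
        k,l,s,ce=cv2.connectedComponentsWithStats(m)
        for i in range(1,k):
            if s[i,4]>25:
                print(n,c,s[i],ce[i].round(1))
                if c in("blue","orange") and s[i,4]>300:
                    h=cv2.convexHull(np.argwhere(l==i)[:,::-1].astype(np.int32))
                    q=cv2.minAreaRect(h)
                    ap=cv2.approxPolyDP(h,6,True)[:,0]
                    print("  ",[(tuple(int(v) for v in p),onplane(im,p,10)[:2].round(0).tolist()) for p in ap])
                if c=="white":print("   z60",onplane(im,ce[i],60)[:2].round(1)," z4",onplane(im,ce[i],4)[:2].round(1))
a=cv2.resize(sc["pixels"][120:260,110:390],(800,400),interpolation=cv2.INTER_CUBIC)
cv2.imwrite("pics/b1.png",a)
a=cv2.resize(sd["pixels"][140:340,140:340],(600,600),interpolation=cv2.INTER_CUBIC)
cv2.imwrite("pics/b2.png",a)
E
```

```text
scene blue [ 300  187   82   48 1386] [331.  213.5]
   [((381, 208), [692.0, 236.0]), ((320, 234), [696.0, 75.0]), ((300, 211), [618.0, 71.0]), ((357, 187), [610.0, 230.0])]
scene orange [ 153  244   45   39 1181] [173.2 263.6]
   [((197, 244), [604.0, -167.0]), ((196, 276), [680.0, -197.0]), ((154, 281), [655.0, -273.0]), ((156, 250), [581.0, -247.0])]
scene brass [122 193  19  29 385] [130.8 207.2]
scene brass [277 243  22  11 105] [287.  249.3]
scene brass [365 271  11  15 139] [369.7 278.1]
scene green [330 142  21  26 239] [337.1 153.4]
scene white [208 160  17  11 106] [216.1 165.3]
   z60 [442.2 -53.6]  z4 [376.5 -31.7]
scene white [262 164  18  12 116] [270.2 169. ]
   z60 [511.6  51.6]  z4 [451.9  82.4]
scene white [335 191  40  28 597] [354.  204.5]
   z60 [695.  154.2]  z4 [650.8 193.7]
scene white [195 243  37  30 895] [212.2 257.7]
   z60 [ 692.  -163.1]  z4 [ 647.6 -150.5]
side blue [266 151  45  42 876] [289.6 176.4]
   [((310, 188), [686.0, 64.0]), ((278, 192), [608.0, 64.0]), ((266, 154), [611.0, 233.0]), ((295, 151), [691.0, 232.0])]
side brass [310 202  19  11  95] [318.7 208.4]
side brass [216 296  24  36 605] [227.8 313.3]
side green [216 140  17  22 284] [224.2 151.8]
side white [269 154  31  15 351] [283.5 161.4]
   z60 [631.4 115.3]  z4 [651.5 197.3]
side white [229 177  20  12 172] [238.5 182.5]
   z60 [513.5  51.4]  z4 [521.4 126.8]
side white [202 210  20  14 188] [211.1 216.8]
   z60 [443.6 -53.3]  z4 [444.3  11.3]
side white [302 243  39  27 902] [321.1 256.4]
   z60 [ 629.4 -198.1]  z4 [ 649.3 -148.5]
```

View pics/b1.png

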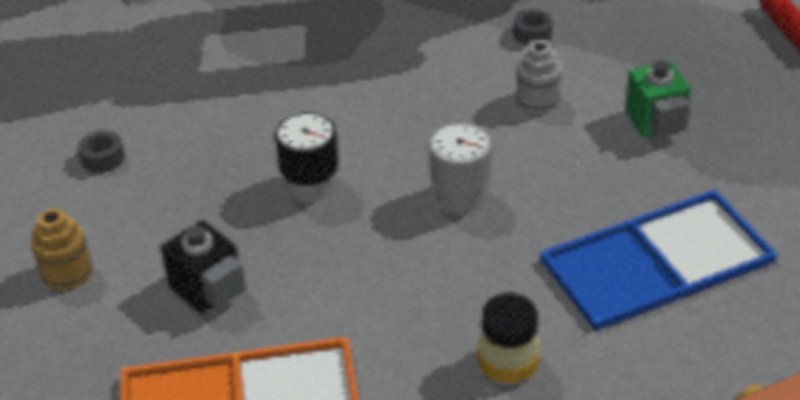

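View pics/b2.png

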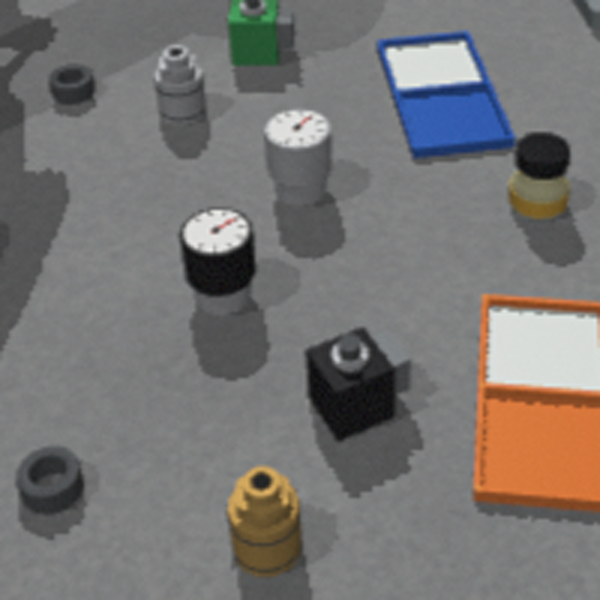

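The enlarged crops show the part tops clearly: the brass nipple is at side crop (261,478) and the green stem at side (253,3). The green plug points right in the side view, which is about +x. Both trays are close to axis-aligned.

```bash
python3 - <<'E'
import pickle,cv2,numpy as np
from h import *
d=pickle.load(open("a.pkl","rb"))
sc,sd=d["scene"],d["side"]
f1=lambda p:(110+p[0]*.35,120+p[1]*.35); f2=lambda p:(140+p[0]/3,140+p[1]/3)
for n,a,b in(("brass",(52,217),(261,480)),("green",(661,68),(253,3)),("steelc",(541,47),(176,52)),("blackcoil",(198,232),(350,344)),("jar",(510,303),(541,145))):
    print(n,onplane(sc,f1(a),60)[:2].round(1),onplane(sd,f2(b),60)[:2].round(1))
p=[onplane(sd,f2(q),0)[:2] for q in((231,60),(277,63))];print("green yaw bottom edge",np.degrees(np.arctan2(*(p[1]-p[0])[::-1])),np.linalg.norm(p[1]-p[0]),p)
for n,im in(("scene",sc),("side",sd)):
    hsv=cv2.cvtColor(im["pixels"],cv2.COLOR_BGR2HSV)
    m=cv2.inRange(hsv,(5,180,90),(13,255,255))
    m=cv2.morphologyEx(m,cv2.MORPH_CLOSE,np.ones((3,3)))
    roi=np.zeros_like(m)
    if n=="scene": roi[235:290,140:245]=255
    else: roi[230:315,290:350]=255
    h=cv2.convexHull(np.argwhere(m&roi)[:,::-1].astype(np.int32))
    print(n,[(p.tolist(),onplane(im,p,10)[:2].round(0).tolist()) for p in cv2.approxPolyDP(h,5,True)[:,0]])
    # bottle tops etc.: tall poles
print("bottle tops scene/side rays z100", [onplane(sd,u,90)[:2].round(0) for u in((388,130),(403,148),(420,168),(438,190))],[onplane(sc,u,90)[:2].round(0) for u in((407,258),(370,275),(328,293),(284,315))])
from scipy.spatial.transform import Rotation as Ro
print(Ro.from_rotvec([0.32138579,1.54693053,-0.32316853]).as_matrix().round(3))
E
```

```text
brass [ 452. -262.] [ 452.  -262.3]
green [505.9 250.1] [502.  237.9]
steelc [432.2 174.5] [431.8 172.8]
blackcoil [ 518.1 -168.8] [ 516.2 -172.7]
jar [686.4   2.7] [686.7  -3.9]
green yaw bottom edge -17.764757819401915 41.971972182131914 [array([479.02570767, 244.24595745]), array([518.99634052, 231.43990581])]
scene [([235, 271], [703.0, -124.0]), ([154, 284], [661.0, -275.0]), ([153, 250], [579.0, -253.0]), ([230, 239], [623.0, -100.0])]
side [([345, 309], [652.0, -279.0]), ([299, 306], [575.0, -259.0]), ([302, 239], [623.0, -100.0]), ([341, 242], [699.0, -123.0])]
bottle tops scene/side rays z100 [array([911., 160.]), array([909.,  73.]), array([908., -12.]), array([906., -92.])] [array([873., 138.]), array([873.,  57.]), array([872., -26.]), array([ 875., -111.])]
[[-0.     0.399  0.917]
 [-0.001  0.917 -0.399]
 [-1.    -0.001 -0.   ]]
```

```bash
cat > go.py <<'E'
# usage: go.py x y z yangle_deg : how far to go, in tool axes (turn about tool x first, then shift)
import sys,numpy as np
from workcell import ctrl
from scipy.spatial.transform import Rotation as Ro
o=ctrl.get_obs();R=Ro.from_rotvec(o["orientation"]);M=R.as_matrix()
x,y,z,a=map(float,sys.argv[1:5]);a=np.radians(a)
T=np.c_[[0,0,-1],[np.cos(a),np.sin(a),0],np.cross([0,0,-1],[np.cos(a),np.sin(a),0])]
d=np.array([x,y,z])-o["ee_pos"]
rv=Ro.from_matrix(M.T@T).as_rotvec(degrees=True)
print("t",round(o["t"],2),"pos",o["ee_pos"].round(1),"yang",np.degrees(np.arctan2(M[1,1],M[0,1])).round(1),"w",round(o["width"],1),"F",o["ft_force"].round(1))
print("turn",rv.round(2),"shift(now)",(M.T@d).round(1),"shift(after turn)",(T.T@d).round(1))
n=max(np.linalg.norm(rv)/10,np.linalg.norm(d)/55)
n=int(np.ceil(n));print("rows",n)
if n>1:
  for i in range(n):
    Mi=M@Ro.from_rotvec(rv*i/n,degrees=True).as_matrix();print((Mi.T@d/n/1e3).round(4),(rv/n).round(2))
E
python3 go.py 512.5 51.5 150 0
```

```text
t 0.15 pos [249.4 572.6 222.1] yang 66.5 w 87.8 F [-0.2  0.1 -1. ]
turn [6.646e+01 4.000e-02 6.000e-02] shift(now) [  72.5 -372.6  449.3] shift(after turn) [ 72.1 263.1 521.1]
rows 11
[ 0.0066 -0.0339  0.0408] [6.04 0.   0.01]
[ 0.0066 -0.0294  0.0442] [6.04 0.   0.01]
[ 0.0066 -0.0246  0.047 ] [6.04 0.   0.01]
[ 0.0066 -0.0195  0.0494] [6.04 0.   0.01]
[ 0.0066 -0.0142  0.0511] [6.04 0.   0.01]
[ 0.0066 -0.0087  0.0523] [6.04 0.   0.01]
[ 0.0066 -0.0032  0.053 ] [6.04 0.   0.01]
[0.0066 0.0024 0.053 ] [6.04 0.   0.01]
[0.0066 0.008  0.0525] [6.04 0.   0.01]
[0.0066 0.0135 0.0513] [6.04 0.   0.01]
[0.0066 0.0188 0.0496] [6.04 0.   0.01]
```

>>> {"op": "carry_out", "data": {"commands": [[0.0066,-0.034,0.041,6,0,0],[0.0066,-0.029,0.044,6,0,0],[0.0066,-0.025,0.047,6,0,0],[0.0066,-0.0195,0.049,6,0,0],[0.0066,-0.014,0.051,6,0,0],[0.0066,-0.009,0.052,6,0,0],[0.0066,-0.003,0.053,6,0,0],[0.0066,0.0024,0.053,6,0,0]], "grip": 0}}

```text
t: 1.15
ee_pos: [441.2, 185.1, 167.3]
orientation: [0.985, 1.337, -0.983]
ft_force: [0.1, 0.5, -0.7]
width: 87.7
```

```bash
python3 go.py 512.5 51.5 150 0
```

```text
t 1.15 pos [441.2 185.1 167.3] yang 17.3 w 87.7 F [ 0.1  0.5 -0.7]
turn [17.32 -0.03 -0.06] shift(now) [ 17.3  28.3 148.8] shift(after turn) [ 17.3  71.3 133.6]
rows 3
[0.0058 0.0094 0.0496] [ 5.77 -0.01 -0.02]
[0.0058 0.0144 0.0484] [ 5.77 -0.01 -0.02]
[0.0058 0.0192 0.0467] [ 5.77 -0.01 -0.02]
```

>>> {"op": "carry_out", "data": {"commands": [[0.006,0.01,0.05,6,0,0],[0.006,0.0145,0.0485,6,0,0],[0.006,0.019,0.047,6,0,0],[0,0,0,0,0,0]]}}

```text
t: 1.65
ee_pos: [514.9, 42.6, 148.1]
orientation: [1.231, 1.196, -1.229]
ft_force: [-1.1, -0.3, -0.6]
width: 87.9
```

```bash
python3 go.py 512.5 51.5 42 0; python3 - <<'E'
from workcell import ctrl
import cv2,pickle
from h import *
w=ctrl.get_image("wrist");s=ctrl.get_image("side");pickle.dump((w,s),open("c.pkl","wb"))
cv2.imwrite("pics/c.png",w["pixels"])
E
```

```text
t 1.65 pos [514.9  42.6 148.1] yang -1.6 w 87.9 F [-1.1 -0.3 -0.6]
turn [-1.6  -0.03 -0.06] shift(now) [106.2  -2.7  -8.8] shift(after turn) [106.1  -2.4  -8.9]
rows 2
[ 0.0531 -0.0014 -0.0044] [-0.8  -0.02 -0.03]
[ 0.0531 -0.0013 -0.0044] [-0.8  -0.02 -0.03]
```

View pics/c.png

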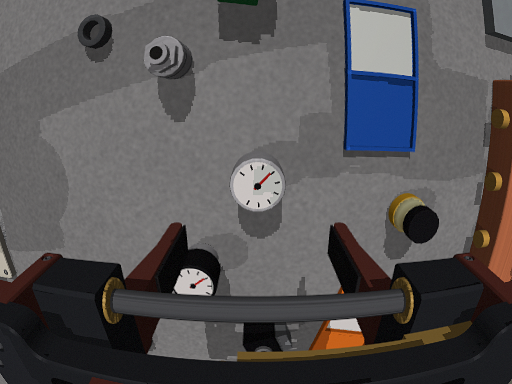

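The wrist view shows the steel gauge dial at (258,185), the blue tray with outer corners near (347,2), (416,9), (413,150) and (345,148), and the black gauge at (195,283).

```bash
python3 - <<'E'
import pickle
from h import *
w,s=pickle.load(open("c.pkl","rb"))
hsv=cv2.cvtColor(w["pixels"],cv2.COLOR_BGR2HSV)
m=cv2.inRange(hsv,(0,0,150),(180,60,255))[150:220,220:300]
h=cv2.convexHull(np.argwhere(m)[:,::-1].astype(np.int32));(c,ax,_)=cv2.fitEllipse(h);print(c,ax)
print("gauge",fishplane(w,(c[0]+220,c[1]+150),60).round(1))
m=cv2.inRange(hsv,(105,120,60),(130,255,255));m[:,:340]=0;m[:,425:]=0
h=cv2.convexHull(np.argwhere(m)[:,::-1].astype(np.int32))
P=np.array([fishplane(w,p,10)[:2] for p in h[:,0]],np.float32);r=cv2.minAreaRect(P);print("blue",r)
print("pad",fishplane(w,(380,40),4).round(1),"cam",fishray(w,(257,190))[0].round(0))
E
```

```text
(35.937713623046875, 34.37769317626953) (51.178653717041016, 52.397403717041016)
gauge [514.   53.9  60. ]
blue ((650.5645141601562, 156.52435302734375), (164.7225799560547, 86.91094207763672), 89.12833404541016)
pad [650.3 195.6   4. ] cam [517. 125. 310.]
```

>>> {"op": "carry_out", "data": {"commands": [[0.02,-0.001,-0.0105,-1.6,0,0],[0.045,0,0,0,0,0],[0.045,0,0,0,0,0],[0.014,0,0,0,0,0],[0,0,0,0,0,0]]}}

```text
t: 2.38
ee_pos: [512.0, 62.4, 23.9]
orientation: [1.2, 1.216, -1.193]
ft_force: [0.3, 0.2, 0.2]
width: 87.9
```

```bash
python3 go.py 513.5 53 22 0
```

```text
t 2.38 pos [512.   62.4  23.9] yang 1.0 w 87.9 F [0.3 0.2 0.2]
turn [ 0.95 -0.11 -0.2 ] shift(now) [1.9 1.3 9.4] shift(after turn) [1.9 1.5 9.4]
rows 1
```

>>> {"op": "carry_out", "data": {"commands": [[0.002,0.0015,0.0094,0.9,0,0],[0,0,0,0,0,0],[0,0,0,0,0,0]]}}

```text
t: 2.75
ee_pos: [516.1, 52.9, 25.2]
orientation: [1.215, 1.205, -1.201]
ft_force: [-0.4, 0.9, 0.8]
width: 87.6
```

```bash
python3 go.py 513.5 53 22 0|head -2
```

```text
t 2.75 pos [516.1  52.9  25.2] yang 0.0 w 87.6 F [-0.4  0.9  0.8]
turn [ 0.03 -0.14 -0.51] shift(now) [ 3.2 -2.6 -0.1] shift(after turn) [ 3.2 -2.6 -0.1]
```

>>> {"op": "carry_out", "data": {"commands": [[0.0015,-0.002,0,0,0,0],[0,0,0,0,0,0]]}}

```text
t: 3.0
ee_pos: [514.5, 52.7, 24.5]
orientation: [1.216, 1.204, -1.2]
ft_force: [0.2, -0.1, 0.5]
width: 87.7
```

>>> {"op": "carry_out", "data": {"commands": [[0,0,0,0,0,0],[0,0,0,0,0,0],[0,0,0,0,0,0],[0,0,0,0,0,0],[0,0,0,0,0,0],[0,0,0,0,0,0]], "grip": 1}}

```text
t: 3.75
ee_pos: [514.7, 52.8, 24.5]
orientation: [1.216, 1.203, -1.2]
ft_force: [0.3, 0.2, -0.1]
width: 49.5
```

```bash
python3 go.py 513.5 53 122 0
```

```text
t 3.75 pos [514.7  52.8  24.5] yang 0.0 w 49.5 F [ 0.3  0.2 -0.1]
turn [ 0.02 -0.15 -0.61] shift(now) [-97.5  -0.2  -0.4] shift(after turn) [-97.5  -1.2  -0.2]
rows 2
[-0.0488 -0.0001 -0.0002] [ 0.01 -0.08 -0.3 ]
[-0.0488 -0.0003 -0.0002] [ 0.01 -0.08 -0.3 ]
```

>>> {"op": "carry_out", "data": {"commands": [[-0.03,0,0,0,0,-0.6],[-0.045,0,0,0,0,0],[-0.015,0.034,-0.0355,0,0,0],[0,0.034,-0.0355,0,0,0],[0,0.034,-0.0355,0,0,0],[0,0.034,-0.0355,0,0,0],[0,0,0,0,0,0],[0,0,0,0,0,0]]}}

```text
t: 4.75
ee_pos: [648.9, 197.5, 112.7]
orientation: [1.206, 1.217, -1.217]
ft_force: [0.1, -0.3, -2.5]
width: 49.6
```

```bash
python3 go.py 650.5 195 40 0; python3 - <<'E'
from workcell import ctrl
import cv2
w=ctrl.get_image("wrist")
cv2.imwrite("pics/d.png",w["pixels"])
E
```

```text
t 4.75 pos [648.9 197.5 112.7] yang -0.1 w 49.6 F [ 0.1 -0.3 -2.5]
turn [-0.06 -0.06  0.61] shift(now) [72.7  2.3  2.6] shift(after turn) [72.7  1.6  2.5]
rows 2
[0.0363 0.0012 0.0013] [-0.03 -0.03  0.3 ]
[0.0363 0.001  0.0013] [-0.03 -0.03  0.3 ]
```

View pics/d.png

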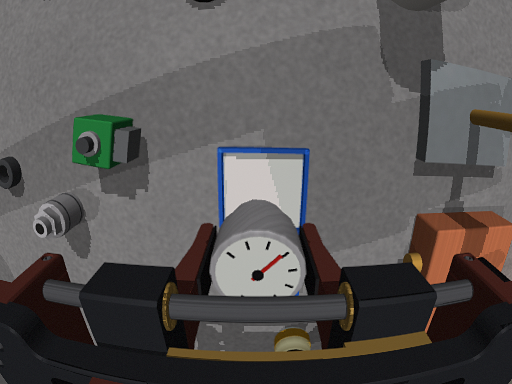

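The gauge is held upright at (258,270), with the pad behind it. Green coil is at (102,140), plug to the right. Lowering now.

>>> {"op": "carry_out", "data": {"commands": [[0.035,0.0015,0.0025,0,0,0.6],[0.035,0,0,0,0,0],[0.008,0,0,0,0,0],[0,0,0,0,0,0],[0,0,0,0,0,0]]}}

```text
t: 5.42
ee_pos: [648.7, 191.3, 35.7]
orientation: [1.214, 1.207, -1.212]
ft_force: [1.3, -0.1, -2.7]
width: 49.4
```

```bash
python3 go.py 650.5 195 28.5 0
```

```text
t 5.42 pos [648.7 191.3  35.7] yang -0.3 w 49.4 F [ 1.3 -0.1 -2.7]
turn [-0.28 -0.07 -0.04] shift(now) [ 7.2  1.7 -3.7] shift(after turn) [ 7.2  1.8 -3.7]
rows 1
```

>>> {"op": "carry_out", "data": {"commands": [[0.003,0.001,-0.002,0,0,0],[0.003,0,0,0,0,0],[0.001,0,0,0,0,0],[0,0,0,0,0,0]]}}

```text
t: 5.92
ee_pos: [651.5, 194.1, 31.1]
orientation: [1.217, 1.205, -1.208]
ft_force: [-0.6, -0.4, -2.0]
width: 49.8
```

```bash
python3 go.py 650.5 195 28.5 0
```

```text
t 5.92 pos [651.5 194.1  31.1] yang -0.3 w 49.8 F [-0.6 -0.4 -2. ]
turn [-0.27 -0.14 -0.28] shift(now) [ 2.6 -1.  -0.9] shift(after turn) [ 2.6 -1.  -0.9]
rows 1
```

>>> {"op": "carry_out", "data": {"commands": [[0.0015,0,0,0,0,0],[0.001,0,0,0,0,0],[0.001,0,0,0,0,0],[0,0,0,0,0,0]]}}

```text
t: 6.42
ee_pos: [651.7, 194.2, 28.6]
orientation: [1.217, 1.205, -1.208]
ft_force: [-0.5, -0.6, -2.2]
width: 49.6
```

```bash
python3 go.py 650.5 195 28.5 0
```

```text
t 6.42 pos [651.7 194.2  28.6] yang -0.3 w 49.6 F [-0.5 -0.6 -2.2]
turn [-0.27 -0.14 -0.29] shift(now) [ 0.1 -1.2 -0.8] shift(after turn) [ 0.1 -1.2 -0.8]
rows 1
```

>>> {"op": "carry_out", "data": {"commands": [[0.001,0,0,0,0,0],[0,0,0,0,0,0]]}}

```text
t: 6.68
ee_pos: [651.9, 194.2, 28.4]
orientation: [1.217, 1.205, -1.208]
ft_force: [-0.3, -0.7, -2.4]
width: 49.5
```

>>> {"op": "carry_out", "data": {"commands": [[0.001,0,0,0,0,0],[0,0,0,0,0,0]]}}

```text
t: 6.92
ee_pos: [651.9, 194.2, 28.4]
orientation: [1.217, 1.205, -1.208]
ft_force: [-0.2, -0.5, -1.5]
width: 49.6
```

>>> {"op": "carry_out", "data": {"commands": [[0.002,0,0,0,0,0],[0,0,0,0,0,0]]}}

```text
t: 7.18
ee_pos: [652.2, 194.3, 28.6]
orientation: [1.217, 1.205, -1.208]
ft_force: [-0.4, 0.3, -2.1]
width: 49.6
```

>>> {"op": "carry_out", "data": {"commands": [[0.003,0,0,0,0,0],[0.002,0,0,0,0,0],[0,0,0,0,0,0]]}}

```text
t: 7.55
ee_pos: [652.6, 194.4, 28.5]
orientation: [1.217, 1.205, -1.208]
ft_force: [0.3, -0.5, -2.5]
width: 49.5
```

```bash
python3 - <<'E'
from workcell import ctrl
import cv2,numpy as np
w=ctrl.get_image("wrist")["pixels"];s=ctrl.get_image("side")["pixels"]
o=ctrl.get_obs();print(o["ee_pos"],o["ft_force"],o["moment"],o["joint_torque"])
a=cv2.resize(s[80:260,190:430],(640,480));b=cv2.resize(w[120:320,120:420],(160*0+450,300))
cv2.imwrite("pics/e.png",a);print(a.shape)
E
```

```text
[652.72850826 194.46157555  28.29117599] [ 0.10459039 -0.45294665  3.92716588] [-0.15094444  0.47611658 -0.01624205] [ 3.03176092e-02 -6.27483058e+01 -2.05572063e+01  5.59471152e-02
 -6.72969706e-01  5.63009336e-03]
(480, 640, 3)
```

View pics/e.png

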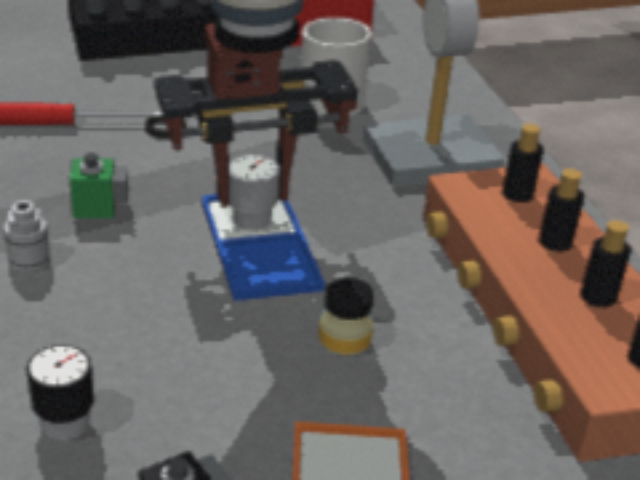

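The side view shows the gauge upright on the white pad. The force has turned to +3.9 N, so it is in contact and I can release.

>>> {"op": "carry_out", "data": {"commands": [[0,0,0,0,0,0],[0,0,0,0,0,0],[0,0,0,0,0,0],[0,0,0,0,0,0],[0,0,0,0,0,0]], "grip": 0}}

```text
t: 8.28
ee_pos: [653.1, 194.6, 27.0]
orientation: [1.218, 1.205, -1.207]
ft_force: [0.2, -1.2, -0.5]
width: 87.9
```

>>> {"op": "carry_out", "data": {"commands": [[-0.02,0,0,0,0,0],[-0.045,0,0,0,0,0],[-0.05,0,0,0,0,0],[0,0,0,0,0,0]]}}

```text
t: 8.78
ee_pos: [653.2, 194.4, 149.2]
orientation: [1.219, 1.204, -1.206]
ft_force: [0.8, -0.2, 0.3]
width: 87.5
```

```bash
python3 go.py 452 -262 150 -30
```

```text
t 8.78 pos [653.2 194.4 149.2] yang -0.3 w 87.5 F [ 0.8 -0.2  0.3]
turn [29.71 -0.3  -0.37] shift(now) [  -3.8 -198.9  457.4] shift(after turn) [ -0.8  53.9 495.9]
rows 10
[-0.0004 -0.0199  0.0457] [ 2.97 -0.03 -0.04]
[-0.0003 -0.0175  0.0467] [ 2.97 -0.03 -0.04]
[-0.0003 -0.0151  0.0476] [ 2.97 -0.03 -0.04]
[-0.0003 -0.0126  0.0483] [ 2.97 -0.03 -0.04]
[-0.0002 -0.01    0.0489] [ 2.97 -0.03 -0.04]
[-0.0002 -0.0075  0.0493] [ 2.97 -0.03 -0.04]
[-0.0002 -0.0049  0.0496] [ 2.97 -0.03 -0.04]
[-0.0002 -0.0024  0.0498] [ 2.97 -0.03 -0.04]
[-0.0001  0.0002  0.0499] [ 2.97 -0.03 -0.04]
[-0.0001  0.0028  0.0498] [ 2.97 -0.03 -0.04]
```

>>> {"op": "carry_out", "data": {"commands": [[0,-0.02,0.046,3,0,0],[0,-0.0175,0.047,3,0,0],[0,-0.015,0.0475,3,0,0],[0,-0.0125,0.0485,3,0,0],[0,-0.01,0.049,3,0,0],[0,-0.0075,0.0495,3,0,0],[0,-0.005,0.0495,3,0,0],[0,-0.0025,0.05,3,0,0]]}}

```text
t: 9.78
ee_pos: [485.3, -177.8, 148.9]
orientation: [1.53, 0.97, -1.507]
ft_force: [0.4, 0.2, 0.1]
width: 87.6
```

>>> {"op": "carry_out", "data": {"commands": [[0,0,0.048,3,0,0],[0,0.003,0.036,3,0,0],[0,0,0,0,0,0],[0,0,0,0,0,0]]}}

```text
t: 10.28
ee_pos: [447.6, -258.8, 148.7]
orientation: [1.608, 0.898, -1.585]
ft_force: [-0.4, 0.2, -0.2]
width: 88.0
```

```bash
python3 go.py 452 -262 100 -30; python3 - <<'E'
from workcell import ctrl
import cv2,pickle
from h import *
w=ctrl.get_image("wrist");pickle.dump(w,open("f.pkl","wb"))
cv2.imwrite("pics/f.png",w["pixels"])
E
python3 go.py 452 -262 100 -30
```

```text
t 10.28 pos [ 447.6 -258.8  148.7] yang -31.2 w 88.0 F [-0.4  0.2 -0.2]
turn [-1.16 -0.56 -0.47] shift(now) [48.7  5.1  1. ] shift(after turn) [48.7  5.5  0.6]
rows 1
t 10.32 pos [ 447.7 -258.6  148.7] yang -31.1 w 88.0 F [ 0.3 -0.6  0.6]
turn [-1.13 -0.55 -0.47] shift(now) [48.7  5.   1.2] shift(after turn) [48.7  5.4  0.8]
rows 1
```

View pics/f.png

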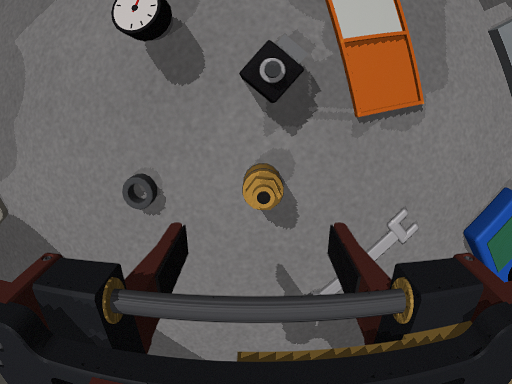

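The brass nipple's hole is at (264,198), upright. The black gauge is at (140,12) and the lower corners of the orange tray are at (357,116) and (422,103).

```bash
python3 - <<'E'
import pickle
from h import *
w=pickle.load(open("f.pkl","rb"))
print("brass",fishplane(w,(264,198),60).round(1),"orange",[fishplane(w,p,10)[:2].round(0) for p in((357,116),(422,103))],"divider mid",[fishplane(w,p,10)[:2].round(0) for p in((342,40),(406,34))])
print("blackcoil",fishplane(w,(272,68),60).round(0))
E
```

```text
brass [ 452.1 -262.6   60. ] orange [array([ 574., -251.]), array([ 653., -275.])] divider mid [array([ 601., -174.]), array([ 674., -198.])]
blackcoil [ 516. -169.   60.]
```

>>> {"op": "carry_out", "data": {"commands": [[0.02,0.005,0.001,-1.1,-0.5,-0.5],[0.045,0,0,0,0,0],[0.04,0,0,0,0,0],[0.01,0,0,0,0,0],[0,0,0,0,0,0]]}}

```text
t: 10.95
ee_pos: [456.2, -257.7, 32.8]
orientation: [1.578, 0.918, -1.574]
ft_force: [1.0, -0.3, 1.6]
width: 88.1
```

```bash
python3 go.py 452 -262.3 12 -30
```

```text
t 10.95 pos [ 456.2 -257.7   32.8] yang -29.4 w 88.1 F [ 1.  -0.3  1.6]
turn [ 0.57 -0.06 -0.17] shift(now) [20.8 -1.4  6. ] shift(after turn) [20.8 -1.3  6. ]
rows 1
```

>>> {"op": "carry_out", "data": {"commands": [[0.009,-0.001,0.006,0.5,0,0],[0.009,0,0,0,0,0],[0.003,0,0,0,0,0],[0,0,0,0,0,0]]}}

```text
t: 11.45
ee_pos: [454.2, -263.8, 13.6]
orientation: [1.586, 0.908, -1.576]
ft_force: [0.1, -0.7, 1.0]
width: 87.6
```

```bash
python3 go.py 452 -262.3 12 -30
```

```text
t 11.45 pos [ 454.2 -263.8   13.6] yang -29.9 w 87.6 F [ 0.1 -0.7  1. ]
turn [ 0.06 -0.05 -0.48] shift(now) [ 1.6 -2.7 -0.2] shift(after turn) [ 1.6 -2.7 -0.2]
rows 1
```

>>> {"op": "carry_out", "data": {"commands": [[0.001,-0.0025,0,0,0,0],[0,0,0,0,0,0]]}}

```text
t: 11.7
ee_pos: [452.1, -262.6, 12.8]
orientation: [1.586, 0.907, -1.576]
ft_force: [0.3, 0.0, 0.1]
width: 87.7
```

>>> {"op": "carry_out", "data": {"commands": [[0,0,0,0,0,0],[0,0,0,0,0,0],[0,0,0,0,0,0],[0,0,0,0,0,0],[0,0,0,0,0,0],[0,0,0,0,0,0],[0,0,0,0,0,0]], "grip": 1}}

```text
t: 12.58
ee_pos: [452.3, -262.7, 13.2]
orientation: [1.586, 0.907, -1.576]
ft_force: [-0.1, -0.0, -0.4]
width: 39.4
```

>>> {"op": "carry_out", "data": {"commands": [[-0.02,0,0,0,0,0],[-0.045,0,0,0,0,0],[-0.04,0,0,0,0,0],[0,0,0,0,0,0]]}}

```text
t: 13.08
ee_pos: [450.4, -261.7, 119.4]
orientation: [1.585, 0.91, -1.578]
ft_force: [0.6, 0.1, -1.6]
width: 39.2
```

```bash
python3 go.py 650.5 115 120 0
```

```text
t 13.07 pos [ 450.4 -261.7  119.4] yang -29.9 w 39.2 F [ 0.6  0.1 -1.6]
turn [-29.95   0.04  -0.35] shift(now) [-3.000e-01 -1.470e+01 -4.263e+02] shift(after turn) [  -0.6  200.1 -376.7]
rows 8
[-0.     -0.0018 -0.0533] [-3.74  0.   -0.04]
[-0.      0.0016 -0.0533] [-3.74  0.   -0.04]
[-0.      0.0051 -0.0531] [-3.74  0.   -0.04]
[-0.      0.0086 -0.0526] [-3.74  0.   -0.04]
[-0.     0.012 -0.052] [-3.74  0.   -0.04]
[-0.      0.0154 -0.0511] [-3.74  0.   -0.04]
[-0.      0.0187 -0.0499] [-3.74  0.   -0.04]
[-0.0001  0.0219 -0.0486] [-3.74  0.   -0.04]
```

>>> {"op": "carry_out", "data": {"commands": [[0,-0.002,-0.053,-3.7,0,0],[0,0.0015,-0.053,-3.7,0,0],[0,0.005,-0.053,-3.7,0,0],[0,0.0085,-0.0525,-3.7,0,0],[0,0.012,-0.052,-3.7,0,0],[0,0.0155,-0.051,-3.7,0,0],[0,0.0185,-0.05,-3.7,0,0],[0,0.013,-0.028,-2,0,0]]}}

```text
t: 14.08
ee_pos: [637.4, 104.1, 105.7]
orientation: [1.222, 1.202, -1.236]
ft_force: [1.1, 0.4, -1.7]
width: 39.5
```

>>> {"op": "carry_out", "data": {"commands": [[0,0,0,0,0,0],[0,0,0,0,0,0]]}}

```text
t: 14.32
ee_pos: [635.7, 105.5, 101.7]
orientation: [1.217, 1.206, -1.238]
ft_force: [0.7, -0.2, -2.0]
width: 39.8
```

```bash
python3 go.py 650.5 115 30 0
```

```text
t 14.32 pos [635.7 105.5 101.7] yang -1.3 w 39.8 F [ 0.7 -0.2 -2. ]
turn [-1.3   0.18  0.78] shift(now) [ 71.5  15.5 -10. ] shift(after turn) [71.7 14.8 -9.5]
rows 2
[ 0.0357  0.0078 -0.005 ] [-0.65  0.09  0.39]
[ 0.0358  0.0076 -0.0049] [-0.65  0.09  0.39]
```

>>> {"op": "carry_out", "data": {"commands": [[0.005,0.0155,-0.0095,-1.3,0.2,0.8],[0.035,0,0,0,0,0],[0.03,0,0,0,0,0],[0,0,0,0,0,0],[0,0,0,0,0,0]]}}

```text
t: 14.95
ee_pos: [654.4, 111.8, 29.3]
orientation: [1.214, 1.206, -1.207]
ft_force: [0.4, 0.2, 0.0]
width: 39.3
```

```bash
python3 go.py 650.5 115 17 0
```

```text
t 14.95 pos [654.4 111.8  29.3] yang -0.1 w 39.3 F [0.4 0.2 0. ]
turn [-0.14 -0.06 -0.24] shift(now) [12.3 -3.9 -3.2] shift(after turn) [12.3 -3.9 -3.2]
rows 1
```

>>> {"op": "carry_out", "data": {"commands": [[0.003,-0.004,-0.003,0,0,0],[0.003,0,0,0,0,0],[0.003,0,0,0,0,0],[0,0,0,0,0,0]]}}

```text
t: 15.45
ee_pos: [652.1, 115.2, 23.0]
orientation: [1.217, 1.203, -1.203]
ft_force: [-0.2, -0.0, -1.5]
width: 39.3
```

```bash
python3 go.py 650.5 115 17 0
```

```text
t 15.45 pos [652.1 115.2  23. ] yang -0.1 w 39.3 F [-0.2 -0.  -1.5]
turn [-0.14 -0.11 -0.52] shift(now) [ 5.9 -1.7  0.2] shift(after turn) [ 6.  -1.6  0.2]
rows 1
```

>>> {"op": "carry_out", "data": {"commands": [[0.002,0,0,0,0,0],[0.002,0,0,0,0,0],[0.002,0,0,0,0,0],[0.0015,0,0,0,0,0],[0,0,0,0,0,0],[0,0,0,0,0,0]]}}

```text
t: 16.2
ee_pos: [652.8, 115.4, 17.4]
orientation: [1.217, 1.202, -1.203]
ft_force: [-1.1, -0.3, -1.5]
width: 39.8
```

>>> {"op": "carry_out", "data": {"commands": [[0.0015,0,0,0,0,0],[0.0015,0,0,0,0,0]]}}

```text
t: 16.45
ee_pos: [652.9, 115.3, 17.1]
orientation: [1.217, 1.203, -1.203]
ft_force: [-7.1, -0.7, 18.0]
width: 39.5
```

>>> {"op": "carry_out", "data": {"commands": [[0,0,0,0,0,0],[0,0,0,0,0,0]]}}

```text
t: 16.7
ee_pos: [653.0, 115.4, 17.2]
orientation: [1.217, 1.203, -1.203]
ft_force: [-1.3, -0.2, -1.2]
width: 39.5
```

>>> {"op": "carry_out", "data": {"commands": [[0,0,0,0,0,0],[0,0,0,0,0,0],[0,0,0,0,0,0],[0,0,0,0,0,0],[0,0,0,0,0,0],[0,0,0,0,0,0]], "grip": 0}}

```text
t: 17.45
ee_pos: [653.1, 115.4, 16.5]
orientation: [1.217, 1.203, -1.203]
ft_force: [-0.7, -0.3, -0.5]
width: 87.6
```

>>> {"op": "carry_out", "data": {"commands": [[-0.02,0,0,0,0,0],[-0.045,0,0,0,0,0],[-0.05,0,0,0,0,0],[0,0,0,0,0,0]]}}

```text
t: 17.95
ee_pos: [652.7, 115.3, 138.6]
orientation: [1.218, 1.201, -1.202]
ft_force: [0.4, 0.7, 0.1]
width: 87.7
```

```bash
python3 go.py 443 -53.5 150 -8
```

```text
t 17.95 pos [652.7 115.3 138.6] yang -0.1 w 87.7 F [0.4 0.7 0.1]
turn [ 7.85 -0.18 -0.63] shift(now) [ -14.1 -209.2  169.3] shift(after turn) [ -11.4 -184.2  196.3]
rows 5
[-0.0028 -0.0418  0.0339] [ 1.57 -0.04 -0.13]
[-0.0027 -0.0409  0.035 ] [ 1.57 -0.04 -0.13]
[-0.0026 -0.0399  0.0361] [ 1.57 -0.04 -0.13]
[-0.0025 -0.0389  0.0372] [ 1.57 -0.04 -0.13]
[-0.0024 -0.0379  0.0382] [ 1.57 -0.04 -0.13]
```

>>> {"op": "carry_out", "data": {"commands": [[-0.0025,-0.042,0.034,1.6,0,-0.1],[-0.0025,-0.041,0.035,1.6,0,-0.1],[-0.0025,-0.04,0.036,1.6,0,-0.1],[-0.0025,-0.039,0.037,1.6,0,-0.1],[0,-0.034,0.034,1.5,0,-0.1],[0,0,0,0,0,0],[0,0,0,0,0,0]]}}

```text
t: 18.82
ee_pos: [440.1, -52.7, 148.5]
orientation: [1.32, 1.136, -1.308]
ft_force: [0.2, -0.4, -1.0]
width: 88.0
```

```bash
python3 - <<'E'
from workcell import ctrl
import cv2,pickle
from h import *
w=ctrl.get_image("wrist");pickle.dump(w,open("g.pkl","wb"))
cv2.imwrite("pics/g.png",w["pixels"])
hsv=cv2.cvtColor(w["pixels"],cv2.COLOR_BGR2HSV)
m=cv2.inRange(hsv,(0,0,150),(180,60,255));m[:150]=0;m[225:]=0;m[:,:215]=0;m[:,300:]=0
h=cv2.convexHull(np.argwhere(m)[:,::-1].astype(np.int32));c,ax,_=cv2.fitEllipse(h);print(c,ax,fishplane(w,c,60).round(1))
E
python3 go.py 443 -53.5 22 -8
```

```text
(262.724365234375, 195.1809539794922) (45.4201545715332, 47.74161911010742) [445.3 -52.   60. ]
t 18.88 pos [440.  -52.5 148.3] yang -8.2 w 87.9 F [ 0.3  1.1 -1.2]
turn [-0.2  -0.23 -0.3 ] shift(now) [126.3   2.5   1.1] shift(after turn) [126.3   3.1   0.6]
rows 3
[0.0421 0.0008 0.0004] [-0.07 -0.08 -0.1 ]
[0.0421 0.0009 0.0003] [-0.07 -0.08 -0.1 ]
[0.0421 0.001  0.0002] [-0.07 -0.08 -0.1 ]
```

View pics/g.png

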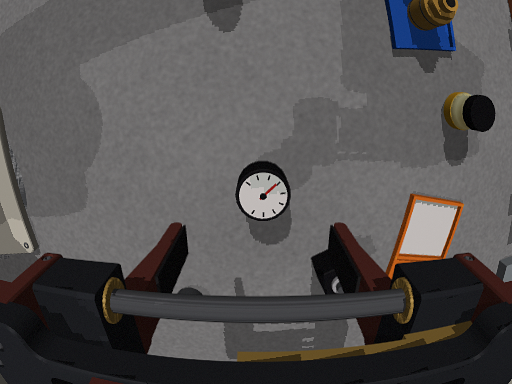

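The black gauge dial is at (263,195) and upright, and the brass coupling stands in the blue tray at (433,10). Descending.

>>> {"op": "carry_out", "data": {"commands": [[0.02,0.004,0.001,0,0,-0.3],[0.045,0,0,0,0,0],[0.04,0,0,0,0,0],[0.006,0,0,0,0,0],[0,0,0,0,0,0],[0,0,0,0,0,0]]}}

```text
t: 19.62
ee_pos: [452.4, -51.1, 36.8]
orientation: [1.316, 1.138, -1.301]
ft_force: [0.2, 0.7, 0.6]
width: 87.6
```

```bash
python3 go.py 444 -53 24 -8
```

```text
t 19.62 pos [452.4 -51.1  36.8] yang -7.8 w 87.6 F [0.2 0.7 0.6]
turn [ 0.17 -0.25 -0.49] shift(now) [12.7 -8.2  3. ] shift(after turn) [12.8 -8.1  3. ]
rows 1
```

>>> {"op": "carry_out", "data": {"commands": [[0.005,-0.008,0.003,0,0,-0.4],[0.006,0,0,0,0,0],[0.002,0,0,0,0,0],[0,0,0,0,0,0],[0,0,0,0,0,0]]}}

```text
t: 20.25
ee_pos: [445.2, -53.5, 25.2]
orientation: [1.315, 1.14, -1.303]
ft_force: [-0.6, -0.4, -0.7]
width: 87.7
```

```bash
python3 go.py 444 -53 24 -8
```

```text
t 20.25 pos [445.2 -53.5  25.2] yang -7.8 w 87.7 F [-0.6 -0.4 -0.7]
turn [ 0.16 -0.25 -0.32] shift(now) [ 1.2 -1.3 -0.3] shift(after turn) [ 1.2 -1.3 -0.3]
rows 1
```

>>> {"op": "carry_out", "data": {"commands": [[0.0005,-0.001,0,0,0,0],[0,0,0,0,0,0]]}}

```text
t: 20.5
ee_pos: [444.3, -53.4, 24.7]
orientation: [1.315, 1.14, -1.303]
ft_force: [-0.1, -0.7, 0.5]
width: 87.6
```

>>> {"op": "carry_out", "data": {"commands": [[0,0,0,0,0,0],[0,0,0,0,0,0],[0,0,0,0,0,0],[0,0,0,0,0,0],[0,0,0,0,0,0],[0,0,0,0,0,0]], "grip": 1}}

```text
t: 21.25
ee_pos: [444.6, -53.3, 24.9]
orientation: [1.315, 1.139, -1.302]
ft_force: [-0.2, -0.4, 0.4]
width: 49.4
```

>>> {"op": "carry_out", "data": {"commands": [[-0.02,0,0,0,0,0],[-0.045,0,0,0,0,0],[-0.04,0,0,0,0,0],[0,0,0,0,0,0]]}}

```text
t: 21.75
ee_pos: [442.3, -53.5, 131.3]
orientation: [1.314, 1.143, -1.306]
ft_force: [0.6, 0.7, -2.3]
width: 49.4
```

```bash
python3 go.py 650 -149 115 -17
```

```text
t 21.75 pos [442.3 -53.5 131.3] yang -7.8 w 49.4 F [ 0.6  0.7 -2.3]
turn [ 9.16 -0.25 -0.09] shift(now) [ 16.4 218.8  66.3] shift(after turn) [ 16.3 226.6  30.6]
rows 5
[0.0033 0.0438 0.0133] [ 1.83 -0.05 -0.02]
[0.0033 0.0442 0.0119] [ 1.83 -0.05 -0.02]
[0.0033 0.0445 0.0104] [ 1.83 -0.05 -0.02]
[0.0033 0.0448 0.009 ] [ 1.83 -0.05 -0.02]
[0.0033 0.0451 0.0076] [ 1.83 -0.05 -0.02]
```

>>> {"op": "carry_out", "data": {"commands": [[0,0.044,0.0135,1.8,0,0],[0,0.044,0.012,1.8,0,0],[0,0.0445,0.0105,1.8,0,0],[0,0.045,0.009,1.8,0,0],[0,0.038,0.0065,1.6,0,0],[0,0,0,0,0,0],[0,0,0,0,0,0]]}}

```text
t: 22.62
ee_pos: [640.4, -147.3, 116.1]
orientation: [1.419, 1.073, -1.434]
ft_force: [-0.5, 0.4, -1.2]
width: 49.7
```

```bash
python3 go.py 650 -149 42 -17; python3 - <<'E'
from workcell import ctrl
import cv2,pickle
w=ctrl.get_image("wrist");pickle.dump(w,open("i.pkl","wb"))
cv2.imwrite("pics/i.png",w["pixels"])
E
```

```text
t 22.62 pos [ 640.4 -147.3  116.1] yang -16.9 w 49.7 F [-0.5  0.4 -1.2]
turn [ 0.12 -0.19  1.03] shift(now) [73.9 11.  -0.9] shift(after turn) [74.1  9.7 -1.2]
rows 2
[ 0.037   0.0055 -0.0005] [ 0.06 -0.1   0.52]
[ 0.037   0.0052 -0.0005] [ 0.06 -0.1   0.52]
```

View pics/i.png

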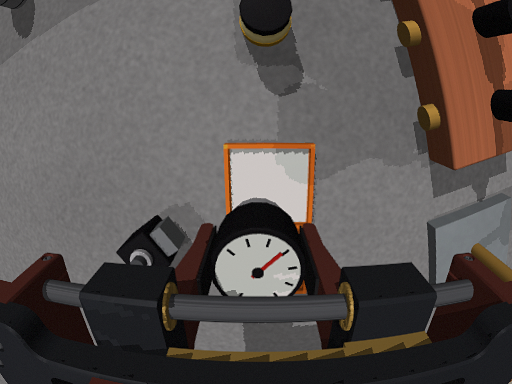

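The black gauge is held over the orange tray. The tray's far corners are at (224,145) and (315,145), so it must go about 10 mm to the right, as the calculation says.

>>> {"op": "carry_out", "data": {"commands": [[0.005,0.0105,-0.001,0,0,1],[0.035,0,0,0,0,0],[0.025,0,0,0,0,0],[0,0,0,0,0,0],[0,0,0,0,0,0]]}}

```text
t: 23.3
ee_pos: [650.5, -147.7, 50.0]
orientation: [1.425, 1.056, -1.417]
ft_force: [0.1, -0.0, -1.5]
width: 50.3
```

```bash
python3 - <<'E'
import pickle
from h import *
w=pickle.load(open("i.pkl","rb"))
P=[fishplane(w,p,10)[:2] for p in((224,145),(315,145))];print(P)
e=P[1]-P[0];e/=np.linalg.norm(e);print(np.degrees(np.arctan2(e[1],e[0])),"pad",(P[0]+P[1])/2-42*np.array([-e[1],e[0]]),"bare",(P[0]+P[1])/2-122*np.array([-e[1],e[0]]))
E
python3 go.py 650 -149 29 -17
```

```text
[array([621.63426879, -96.04030137]), array([ 701.56846868, -119.65064638])]
-16.455678444274056 pad [ 649.7038793  -148.12511818] bare [ 627.04199466 -224.84825018]
t 23.3 pos [ 650.5 -147.7   50. ] yang -16.8 w 50.3 F [ 0.1 -0.  -1.5]
turn [ 0.24 -0.2  -0.19] shift(now) [21.  -0.2  1.4] shift(after turn) [21.  -0.1  1.4]
rows 1
```

Pad and bare centres agree with the earlier estimate.

>>> {"op": "carry_out", "data": {"commands": [[0.009,0,0.001,0,0,0],[0.004,0,0,0,0,0],[0.002,0,0,0,0,0],[0,0,0,0,0,0]]}}

```text
t: 23.8
ee_pos: [651.8, -149.0, 36.7]
orientation: [1.427, 1.052, -1.414]
ft_force: [0.4, -0.1, -1.6]
width: 49.3
```

```bash
python3 go.py 650 -149 29 -17
```

```text
t 23.8 pos [ 651.8 -149.    36.7] yang -16.8 w 49.3 F [ 0.4 -0.1 -1.6]
turn [ 0.24 -0.21 -0.42] shift(now) [ 7.6 -1.8  0.5] shift(after turn) [ 7.7 -1.7  0.5]
rows 1
```

>>> {"op": "carry_out", "data": {"commands": [[0.002,-0.001,0,0,0,0],[0.002,0,0,0,0,0],[0.002,0,0,0,0,0],[0.0015,0,0,0,0,0],[0,0,0,0,0,0],[0,0,0,0,0,0]]}}

```text
t: 24.55
ee_pos: [651.1, -148.8, 29.0]
orientation: [1.427, 1.052, -1.414]
ft_force: [0.7, -0.2, -1.8]
width: 49.8
```

>>> {"op": "carry_out", "data": {"commands": [[0.0015,0,0,0,0,0],[0.0015,0,0,0,0,0]]}}

```text
t: 24.8
ee_pos: [651.2, -148.8, 28.8]
orientation: [1.427, 1.052, -1.414]
ft_force: [-5.3, 1.3, 11.8]
width: 49.7
```

>>> {"op": "carry_out", "data": {"commands": [[0,0,0,0,0,0],[0,0,0,0,0,0]]}}

```text
t: 25.05
ee_pos: [651.5, -148.9, 29.4]
orientation: [1.427, 1.052, -1.413]
ft_force: [-0.2, 0.0, -2.2]
width: 49.5
```

>>> {"op": "carry_out", "data": {"commands": [[0,0,0,0,0,0],[0,0,0,0,0,0],[0,0,0,0,0,0],[0,0,0,0,0,0],[0,0,0,0,0,0]], "grip": 0}}

```text
t: 25.68
ee_pos: [651.9, -149.0, 29.3]
orientation: [1.428, 1.051, -1.413]
ft_force: [-0.2, 1.3, 0.2]
width: 87.6
```

>>> {"op": "carry_out", "data": {"commands": [[-0.02,0,0,0,0,0],[-0.045,0,0,0,0,0],[-0.05,0,0,0,0,0],[0,0,0,0,0,0]]}}

```text
t: 26.18
ee_pos: [651.5, -149.3, 151.4]
orientation: [1.428, 1.049, -1.411]
ft_force: [0.0, 0.2, 0.0]
width: 87.8
```

```bash
python3 go.py 505 250 160 72
```

```text
t 26.18 pos [ 651.5 -149.3  151.4] yang -16.8 w 87.8 F [0.  0.2 0. ]
turn [-88.76   0.31  -0.67] shift(now) [ -10.1 -255.3 -340.2] shift(after turn) [  -8.6  334.5 -262.7]
rows 9
[-0.0011 -0.0284 -0.0378] [-9.86  0.03 -0.07]
[-0.0011 -0.0215 -0.0421] [-9.86  0.03 -0.07]
[-0.001  -0.014  -0.0452] [-9.86  0.03 -0.07]
[-0.001  -0.006  -0.0469] [-9.86  0.03 -0.07]
[-0.0009  0.0021 -0.0472] [-9.86  0.03 -0.07]
[-0.0009  0.0102 -0.0462] [-9.86  0.03 -0.07]
[-0.0009  0.0179 -0.0437] [-9.86  0.03 -0.07]
[-0.0009  0.0251 -0.04  ] [-9.86  0.03 -0.07]
[-0.0009  0.0316 -0.0351] [-9.86  0.03 -0.07]
```

>>> {"op": "carry_out", "data": {"commands": [[-0.001,-0.028,-0.038,-9.8,0,0],[-0.001,-0.0215,-0.042,-9.8,0,0],[-0.001,-0.014,-0.045,-9.8,0,0],[-0.001,-0.006,-0.047,-9.8,0,0],[-0.001,0.002,-0.047,-9.8,0,0],[-0.001,0.01,-0.046,-9.8,0,0],[-0.001,0.018,-0.044,-9.8,0,0],[-0.001,0.025,-0.04,-9.8,0,0]]}}

```text
t: 27.18
ee_pos: [512.4, 210.3, 160.3]
orientation: [0.36, 1.527, -0.355]
ft_force: [0.3, 0.0, 0.2]
width: 87.8
```

```bash
python3 go.py 505 250 160 72
```

```text
t 27.18 pos [512.4 210.3 160.3] yang 63.8 w 87.8 F [0.3 0.  0.2]
turn [-8.18  0.79 -0.3 ] shift(now) [  0.1  32.3 -24.2] shift(after turn) [  0.3  35.4 -19.3]
rows 1
```

>>> {"op": "carry_out", "data": {"commands": [[0,0.032,-0.02,-6.5,0.8,-0.3],[0,0,0,0,0,0],[0,0,0,0,0,0]]}}

```text
t: 27.55
ee_pos: [505.9, 250.7, 160.4]
orientation: [0.263, 1.556, -0.264]
ft_force: [-0.6, -0.1, -0.3]
width: 87.8
```

```bash
python3 go.py 505 250 160 72; python3 - <<'E'
from workcell import ctrl
import cv2,pickle
w=ctrl.get_image("wrist");pickle.dump(w,open("j.pkl","wb"))
cv2.imwrite("pics/j.png",cv2.resize(w["pixels"][110:270,150:360],(788,600),interpolation=cv2.INTER_CUBIC))
E
```

```text
t 27.55 pos [505.9 250.7 160.4] yang 70.8 w 87.8 F [-0.6 -0.1 -0.3]
turn [-1.2  -0.08  0.05] shift(now) [ 0.4 -1.  -0.6] shift(after turn) [ 0.4 -1.  -0.7]
rows 1
```

View pics/j.png

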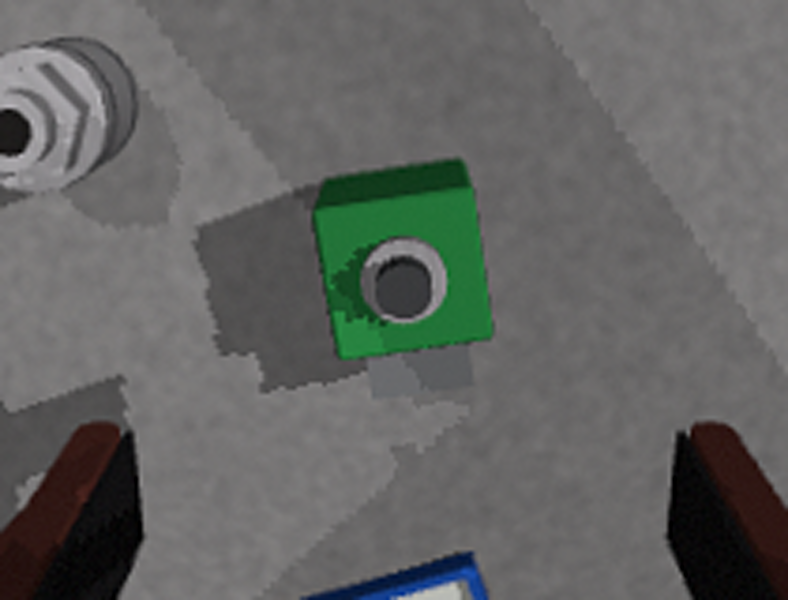

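The crop shows the green block's top corners at (315,209), (471,187), (494,338) and (340,358), the stem at (404,287), and the plug pointing down in the image. The block is turned a few degrees from the jaws.

```bash
python3 - <<'E'
import pickle
from h import *
w=pickle.load(open("j.pkl","rb"))
f=lambda p:(150+p[0]/3.752,110+p[1]/3.75)
P=np.array([fishplane(w,f(p),46)[:2] for p in((315,209),(471,187),(494,338),(340,358))])
print(P.round(1),P.mean(0).round(1),fishplane(w,f((404,287)),60).round(1))
for i,j in((0,1),(3,2),(0,3),(1,2)):
    e=P[j]-P[i];print(np.linalg.norm(e).round(1),np.degrees(np.arctan2(e[1],e[0])).round(1))
E
```

```text
[[478.8 237.8]
 [486.4 277. ]
 [526.8 270.1]
 [518.7 230. ]] [502.7 253.7] [501.9 253.7  60. ]
39.9 79.0
40.9 78.7
40.6 -11.1
40.9 -9.7
```

```bash
python3 go.py 502.5 253.7 60 79.4
```

```text
t 27.6 pos [506.1 250.6 160.4] yang 70.8 w 88.0 F [ 0.5 -0.3 -0. ]
turn [-8.63 -0.08  0.03] shift(now) [100.4   1.9  -4.3] shift(after turn) [100.4   2.4  -4.1]
rows 2
[ 0.0502  0.0009 -0.0021] [-4.31 -0.04  0.02]
[ 0.0502  0.0011 -0.0021] [-4.31 -0.04  0.02]
```

>>> {"op": "carry_out", "data": {"commands": [[0,0.002,-0.004,-8.6,0,0],[0.035,0,0,0,0,0],[0.03,0,0,0,0,0],[0,0,0,0,0,0],[0,0,0,0,0,0]]}}

```text
t: 28.22
ee_pos: [505.0, 248.3, 95.6]
orientation: [0.151, 1.565, -0.151]
ft_force: [-0.7, 1.2, -0.0]
width: 87.5
```

```bash
python3 go.py 502.5 253.7 13 79.4
```

```text
t 28.23 pos [505.  248.3  95.6] yang 79.0 w 87.5 F [-0.7  1.2 -0. ]
turn [-0.4   0.01  0.01] shift(now) [82.6  4.9 -3.5] shift(after turn) [82.6  4.9 -3.4]
rows 2
[ 0.0413  0.0024 -0.0017] [-0.2   0.01  0.  ]
[ 0.0413  0.0024 -0.0017] [-0.2   0.01  0.  ]
```

>>> {"op": "carry_out", "data": {"commands": [[0.005,0.005,-0.0035,-0.4,0,0],[0.035,0,0,0,0,0],[0.03,0,0,0,0,0],[0,0,0,0,0,0],[0,0,0,0,0,0]]}}

```text
t: 28.85
ee_pos: [506.4, 256.5, 29.4]
orientation: [0.149, 1.557, -0.141]
ft_force: [0.0, 0.7, -0.1]
width: 87.6
```

```bash
python3 go.py 502.5 253.7 13 79.4
```

```text
t 28.85 pos [506.4 256.5  29.4] yang 79.4 w 87.6 F [ 0.   0.7 -0.1]
turn [-0.01  0.47 -0.34] shift(now) [16.3 -3.5 -3.4] shift(after turn) [16.4 -3.4 -3.3]
rows 1
```

>>> {"op": "carry_out", "data": {"commands": [[0.009,-0.0035,-0.0035,0,0.5,-0.3],[0.006,0,0,0,0,0],[0.002,0,0,0,0,0],[0,0,0,0,0,0]]}}

```text
t: 29.35
ee_pos: [503.6, 254.4, 13.9]
orientation: [0.147, 1.563, -0.143]
ft_force: [-0.2, -0.3, -1.5]
width: 88.0
```

```bash
python3 go.py 502.5 253.7 13 79.4
```

```text
t 29.35 pos [503.6 254.4  13.9] yang 79.4 w 88.0 F [-0.2 -0.3 -1.5]
turn [-0.01  0.13 -0.16] shift(now) [ 0.9 -0.8 -0.9] shift(after turn) [ 0.9 -0.8 -0.9]
rows 1
```

>>> {"op": "carry_out", "data": {"commands": [[0,0,0,0,0,0],[0,0,0,0,0,0],[0,0,0,0,0,0],[0,0,0,0,0,0],[0,0,0,0,0,0],[0,0,0,0,0,0],[0,0,0,0,0,0]], "grip": 1}}

```text
t: 30.22
ee_pos: [503.6, 254.2, 14.2]
orientation: [0.147, 1.563, -0.143]
ft_force: [0.3, -0.5, -0.2]
width: 41.8
```

>>> {"op": "carry_out", "data": {"commands": [[-0.02,0,0,0,0,0],[-0.045,0,0,0,0,0],[-0.045,0,0,0,0,0],[0,0,0,0,0,0]]}}

```text
t: 30.72
ee_pos: [502.8, 253.9, 129.4]
orientation: [0.147, 1.564, -0.144]
ft_force: [-0.2, 0.6, -1.7]
width: 41.8
```

```bash
python3 go.py 629 -218.3 130 -16.7
```

```text
t 30.73 pos [502.8 253.9 129.4] yang 79.4 w 41.8 F [-0.2  0.6 -1.7]
turn [ 9.61e+01 -5.00e-02 -1.60e-01] shift(now) [  -1.3 -441.   210.9] shift(after turn) [ -0.6 256.6 416.1]
rows 10
[-0.0001 -0.0441  0.0211] [ 9.61 -0.   -0.02]
[-0.0001 -0.04    0.0282] [ 9.61 -0.   -0.02]
[-0.0001 -0.0347  0.0344] [ 9.61 -0.   -0.02]
[-0.0001 -0.0285  0.0397] [ 9.61 -0.   -0.02]
[-0.0001 -0.0214  0.0439] [ 9.61 -0.   -0.02]
[-0.0001 -0.0138  0.0469] [ 9.61 -0.   -0.02]
[-0.0001 -0.0058  0.0485] [ 9.61 -0.   -0.02]
[-0.0001  0.0024  0.0488] [ 9.61 -0.   -0.02]
[-0.0001  0.0105  0.0477] [ 9.61 -0.   -0.02]
[-0.0001  0.0184  0.0453] [ 9.61 -0.   -0.02]
```

>>> {"op": "carry_out", "data": {"commands": [[0,-0.044,0.021,9.6,0,0],[0,-0.04,0.028,9.6,0,0],[0,-0.035,0.0345,9.6,0,0],[0,-0.0285,0.0395,9.6,0,0],[0,-0.0215,0.044,9.6,0,0],[0,-0.014,0.047,9.6,0,0],[0,-0.006,0.0485,9.6,0,0],[0,0.0025,0.049,9.6,0,0]]}}

```text
t: 31.72
ee_pos: [593.9, -133.5, 123.9]
orientation: [1.203, 1.221, -1.206]
ft_force: [-0.1, 0.5, -2.3]
width: 41.3
```

```bash
python3 go.py 629 -218.3 130 -16.7
```

```text
t 31.73 pos [ 593.9 -133.5  123.9] yang 0.5 w 41.3 F [-0.1  0.5 -2.3]
turn [17.19 -0.17  0.41] shift(now) [-6.7 34.3 85.1] shift(after turn) [-6.1 58.  71.1]
rows 2
[-0.0033  0.0172  0.0425] [ 8.6  -0.08  0.2 ]
[-0.0032  0.0233  0.0395] [ 8.6  -0.08  0.2 ]
```

>>> {"op": "carry_out", "data": {"commands": [[0,0.017,0.04,8,0,0.2],[0,0.023,0.035,7.5,0,0.2],[0,0,0,0,0,0],[0,0,0,0,0,0],[0,0,0,0,0,0]]}}

```text
t: 32.35
ee_pos: [625.6, -214.9, 118.2]
orientation: [1.409, 1.077, -1.413]
ft_force: [0.1, 0.5, -2.1]
width: 41.9
```

```bash
python3 go.py 629 -218.3 42 -16.7; python3 - <<'E'
from workcell import ctrl
import cv2
cv2.imwrite("pics/k.png",ctrl.get_image("wrist")["pixels"])
E
```

```text
t 32.35 pos [ 625.6 -214.9  118.2] yang -15.7 w 41.9 F [ 0.1  0.5 -2.1]
turn [ 0.96 -0.21  0.53] shift(now) [76.1  4.9  2.7] shift(after turn) [76.2  4.2  2.3]
rows 2
[0.0381 0.0024 0.0013] [ 0.48 -0.11  0.27]
[0.0381 0.0023 0.0013] [ 0.48 -0.11  0.27]
```

View pics/k.png

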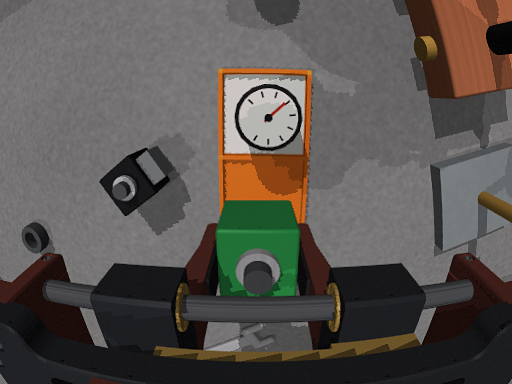

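The black gauge stands on the orange pad at (268,117). The green coil is held square in front of the bare compartment. Lowering.

>>> {"op": "carry_out", "data": {"commands": [[0.005,0.0045,0.0025,1,-0.2,0.5],[0.035,0,0,0,0,0],[0.03,0,0,0,0,0],[0,0,0,0,0,0],[0,0,0,0,0,0]]}}

```text
t: 33.02
ee_pos: [631.0, -216.2, 47.9]
orientation: [1.421, 1.054, -1.418]
ft_force: [0.1, -0.8, -3.2]
width: 41.8
```

```bash
python3 go.py 629 -218.3 18 -16.7
```

```text
t 33.02 pos [ 631.  -216.2   47.9] yang -16.6 w 41.8 F [ 0.1 -0.8 -3.2]
turn [ 0.07  0.02 -0.2 ] shift(now) [29.9 -1.4  2.6] shift(after turn) [29.9 -1.3  2.6]
rows 1
```

>>> {"op": "carry_out", "data": {"commands": [[0.01,-0.0015,0.0025,0,0,0],[0.009,0,0,0,0,0],[0.003,0,0,0,0,0],[0,0,0,0,0,0],[0,0,0,0,0,0]]}}

```text
t: 33.65
ee_pos: [630.5, -219.0, 27.3]
orientation: [1.422, 1.051, -1.415]
ft_force: [-0.3, 0.5, -2.3]
width: 41.7
```

```bash
python3 go.py 629 -218.3 18 -16.7
```

```text
t 33.65 pos [ 630.5 -219.    27.3] yang -16.6 w 41.7 F [-0.3  0.5 -2.3]
turn [ 0.06  0.04 -0.45] shift(now) [ 9.3 -1.7 -0.2] shift(after turn) [ 9.3 -1.6 -0.2]
rows 1
```

>>> {"op": "carry_out", "data": {"commands": [[0.003,-0.001,0,0,0,-0.3],[0.002,0,0,0,0,0],[0.002,0,0,0,0,0],[0.0015,0,0,0,0,0],[0,0,0,0,0,0],[0,0,0,0,0,0]]}}

```text
t: 34.4
ee_pos: [629.8, -218.7, 18.5]
orientation: [1.42, 1.055, -1.418]
ft_force: [-0.5, 0.5, -3.4]
width: 41.9
```

>>> {"op": "carry_out", "data": {"commands": [[0.0015,0,0,0,0,0],[0.0015,0,0,0,0,0]]}}

```text
t: 34.65
ee_pos: [629.9, -218.7, 18.2]
orientation: [1.42, 1.055, -1.419]
ft_force: [-5.9, 2.2, 12.5]
width: 42.0
```

>>> {"op": "carry_out", "data": {"commands": [[0,0,0,0,0,0],[0,0,0,0,0,0]]}}

```text
t: 34.9
ee_pos: [630.2, -218.8, 18.7]
orientation: [1.42, 1.054, -1.418]
ft_force: [0.8, 0.1, -2.2]
width: 41.5
```

>>> {"op": "carry_out", "data": {"commands": [[0,0,0,0,0,0],[0,0,0,0,0,0],[0,0,0,0,0,0],[0,0,0,0,0,0],[0,0,0,0,0,0],[0,0,0,0,0,0]], "grip": 0}}

```text
t: 35.65
ee_pos: [631.0, -219.1, 19.1]
orientation: [1.421, 1.053, -1.417]
ft_force: [0.5, -0.2, 0.1]
width: 87.9
```

>>> {"op": "carry_out", "data": {"commands": [[-0.02,0,0,0,0,0],[-0.045,0,0,0,0,0],[-0.05,0,0,0,0,0],[-0.04,0,0,0,0,0],[-0.04,-0.04,0,0,0,0],[0,-0.05,0,0,0,0],[0,-0.04,0,0,0,0],[0,0,0,0,0,0]]}}

```text
t: 36.65
ee_pos: [504.0, -181.1, 230.0]
orientation: [1.424, 1.043, -1.409]
ft_force: [0.8, -0.5, -0.2]
width: 87.9
```

```bash
python3 - <<'E'
from workcell import ctrl
import cv2,numpy as np
s=ctrl.get_image("side")["pixels"][120:340,140:360];c=ctrl.get_image("scene")["pixels"][130:290,110:390]
a=cv2.resize(s,(450,450),interpolation=cv2.INTER_CUBIC);b=cv2.resize(c,(350,200),interpolation=cv2.INTER_CUBIC)
cv2.imwrite("pics/l.png",cv2.resize(s,(600,600),interpolation=cv2.INTER_CUBIC))
cv2.imwrite("pics/m.png",cv2.resize(c,(788,450),interpolation=cv2.INTER_CUBIC))
print(ctrl.get_obs()["ee_pos"],ctrl.get_obs()["width"])
E
```

```text
[ 506.78760051 -182.01546757  230.01633967] 88.21422096275577
```

View pics/l.png

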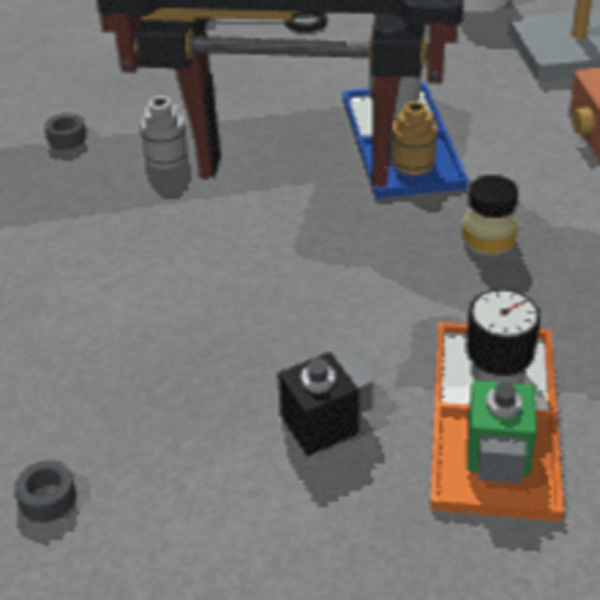

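View pics/m.png

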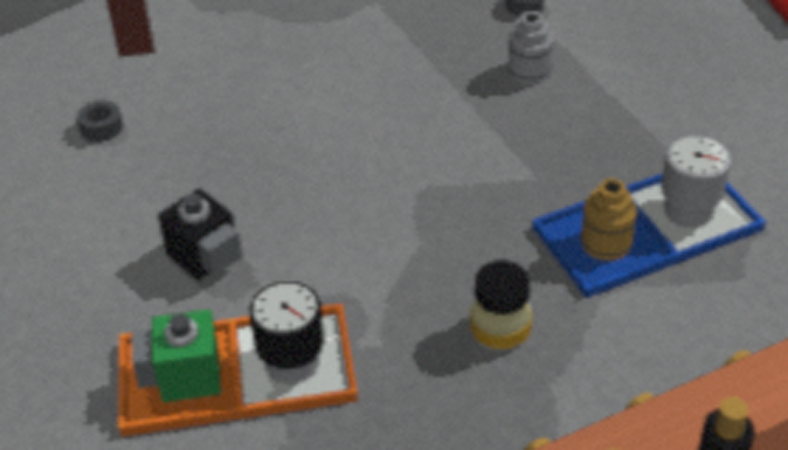

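Both views show all four parts upright in their correct compartments and clear of the rims. The steel coupling and black coil are still in place, and the gripper is clear. Handing in.

```bash
python3 -c "
from workcell import ctrl
print(ctrl.close_job())"
```

```text
the job is handed in; nothing more can be done
None
```

Both kits are made up, and I handed the job in at about 37 s of the 136 s allowed. It reported no verdict.

- **Blue tray:** the steel-cased gauge is on the white pad and the brass coupling is in the bare compartment.
- **Orange tray:** the black-cased gauge is on the white pad and the green coil is in the bare compartment.

**Last checks:** the final scene and side views showed all four parts upright and clear of the rims. The steel coupling and black coil stood where they were, and the open gripper was clear of everything. For every part, the force signal showed it touching the tray floor before I released it; the highest reading was about 18 N in z.

**Disagreements:**
- My first side-view estimate of the green coil was off by about 7° in turn and several mm in position. I corrected it from the wrist camera before gripping.
- When I set down the steel gauge, the force reading was slow to show contact. The height and the next reading, about +4 N, confirmed it.

No check failed.

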